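# Clamp the rod gland in its test socket

## Task

The brass rod gland sits in one of the two test sockets, ready for its leak test. Turn the bar knob of that socket clockwise until it clicks past its detent, so that its clamp finger comes to rest over the gland's flange, then let go. Leave the gland seated where it is, and leave the other socket's knob (the one with the square aluminium end cap) open.

Things in the scene. Friction and masses are not known exactly. Their poses are not given: they have to be found in the camera images.
- gland_knob (a joint): Angle of the knob to turn, at one end of the gland's socket plate (fixed, 90 x 170 x 28 mm high). 0 = open detent; grows clockwise from above; 1.2 rad = clamped detent; both ends are stops. Crest at 0.6: short of it the knob springs back to 0, past it it springs on to 1.2. Needs up to 0.15 N m.
- gland_knob_grip (a point): On the knob's vertical turning axis, 76 mm above the bench, in its black upright bar grip: 46 mm long, 14 thick, 53 to 91 mm above the bench. Turns with the knob: x runs along the bar towards the clamp finger, z up. Below the bar: collar, radius 17 mm, and steel finger, 14 wide, reaching 66 mm from the axis along x, both above 41 and below 53 mm over the bench.
- gland: Brass rod gland, loose in the socket 85 mm from the knob's axis: round flange 54 mm across, 12 thick, resting on the plate; hub 26 mm across above it, top 48 mm above the bench; spigot 36 mm across, 20 long, in a 40 mm hole. Origin: centre of the spigot's lower end, 8 mm above the bench; z up. The finger at 1.2 rad points to its centre, 1 mm above the flange, without pressing.
- cap_knob (a joint): Angle of the other, identical knob, on the identical plate whose socket holds the square aluminium end cap (flange 52 x 52 mm). 0 = open, and so it must stay; same sense, detents and stops.

How it is judged (in metres and radians):
At the end, for the whole second after the job is handed in: The gland socket's knob is past its crest and rests in the clamped detent (angle above 1.0 rad), the gland still sits upright in its socket (within 12 mm of its start, tilted less than 10 degrees), and the other knob is still open (below 0.2 rad) (value of joint gland_knob above 1 rad and not (velocity of joint gland_knob above 0.1 rad/s) and value of joint cap_knob below 0.2 rad and distance of gland from where it was at the start of the episode below 0.012 m and angle between gland's own z axis and vertical below 0.17 rad); the robot touches nothing.
It fails at once if the other socket's knob is turned by more than 0.4 rad (value of joint cap_knob above 0.4 rad).
It fails at once if the gland is lifted or knocked out of its seat (moved more than 15 mm) (distance of gland from where it was at the start of the episode above 0.015 m).
It also fails if it takes over 32 s, if anything falls off the work surface, if the arm or the gripper's body presses on something with over 40 N, if the wrist force passes 120 N, or if a joint passes its speed limit or range.

## Robot

A 6-joint arm with a two-finger parallel gripper is mounted at the origin on the work surface. World frame = base frame: x ahead of the robot, y to its left, z up, the work surface at z = 0. Lengths are in m, angles in degrees, forces in N, time in s.
With the tool pointing down it reaches from about 0.375 to 0.9 m from the base axis. Payload 3.1 kg.
Tool frame: the origin (TCP) lies on the centre line of the jaws, within the pads' length; the fingertips stand 25 mm ahead of it and the grasp point (between the pads) lies 6 mm ahead of it; y points along the fingers, x is the direction in which the jaws open and shut, and the axes are right-handed (so a half turn about y gives the same grasp; the last joint's range is limited). The gripper opens to 87 mm and grips with 3 to 60 N. Pads are 19 mm wide; open, the fingers measure 117 mm over their backs; the gripper's body (75 mm by 190 mm) begins 51 mm behind the grasp point.
Start: joints at [-73.997, 30.224, 82.088, -0, 67.689, -10.227], TCP at [0.276, -0.561, 0.217] pointing down, gripper open.
Joint ranges: [-176.69, 176.69], [-43.24, 126.21], [12.49, 139.97], [-82, 262], [0, 151.66], [-163.58, 163.58]. Speed limits (degrees/s): [159.86, 159.86, 180, 180, 180, 180].

## Interface

Orientations are given as a 3x3 rotation matrix whose columns are the frame's x, y, z axes.
In Python, from rig import * gives the robot as it stands.
- The arm moves only by the tool play_rows, never from a script. Its argument "commands" is a list of rows, each a list of 2 entries, a list of its own where there are three numbers: the shift along the world's x, y, z in m, then the turn, a rotation vector about the world's x, y, z in rad. A call has 1 to 10 rows; each row is the pose to reach, as a shift and turn from the pose commanded when the call began; what a row does not reach only later rows make up. A row lasts 1/8 s, in which the tool goes at most 62.5 mm and 10.7 degrees, less where a joint would pass 70% of its speed; a pose out of reach is approached as far as the arm can. A call with a gripper value outside its range is refused whole. "gripper" is the finger opening in m, from 0 to 0.087, set as the call begins (left out, the last holds). The fingers move at their own pace and stop on an object; the grip force is fixed at half the most. Time passes only in rows, so rows that repeat a pose let the fingers close. It gives the time, the measured TCP pose, the force and the opening at its end, in the units of the state.
- read_state(): the state, without advancing time (a new reading comes with each control period).
- capture(name): name is "scene" or "side" or "wrist"; returns a dict with "frame" (400x640x3 uint8, red, green, blue), "depth" (400x640 float32, m along the optical axis (not along the pixel's ray), 0 where there is no reading), "mtx" (3x3 intrinsics, pixels), "dist_coeffs" ([k1, k2, p1, p2, k3] as OpenCV has them; the pictures are not rectified), "cam_to_world" (4x4, takes a point from camera to world coordinates); the wrist camera has in their place "hand_eye" (4x4, takes a point from camera to tool coordinates, whose origin is the TCP and whose axes are the tool frame's). Camera axes: x right, y down, z forward; pixel columns grow to the right and rows downward; lengths in m; the calibration is good to about 2 mm. A picture is of the moment at which its call begins: read the wrist's pose just before it.
- hand_in(): hands the job in, once; it reports no verdict.
The state is a dict: "time_s": time; "joint_positions": joint angles; "qvel": joint speeds; "tau": joint torques, N m; "position": TCP position; "tcp_rot": TCP orientation; "force": force on the tool from outside, world axes, zero at the start; "moment": the same for the moment, N m; "opening": opening from 0.0 (shut) to 1.0 (fully open).
Only numpy, scipy, OpenCV 4.12 (cv2) and the standard library are available. Lean on these libraries where they do the work, as an engineer would, in place of code of your own. Each camera call takes 0.05 s, during which the arm holds its last target. There are 200 camera calls.

## Working session

There is one attempt and no reset: what is moved stays moved. The work goes in short steps, Python scripts to look and compute and a tool call to move; the robot and the scene stay as the last step left them, time stands still between calls to the robot, and variables do not carry over. Pictures are saved under pics/ and viewed, about 8 in all and at most 12, crops included, and the job is handed in when it is done.

Besides the shell and the picture viewer there is one more tool, called after "Request:" as name(argument=value, ...), one argument or row to a line, values as JSON. play_rows: Moves the arm, as the interface text tells. Its arguments: {"type":"object","properties":{"commands":{"type":"array"},"gripper":{"type":"number"}},"required":["commands"]}

```bash
mkdir -p pics; python3 - <<'E'
from rig import *
import cv2,pickle
s=read_state();print(s)
for n in("scene","side"):
    c=capture(n);pickle.dump(c,open(n+'.pkl','wb'));cv2.imwrite(f'pics/{n}.png',c['frame'][:,:,::-1]);print(n,c['cam_to_world'].round(3).tolist())
E
```

```text
{'time_s': 0.0, 'joint_positions': array([-7.39958103e+01,  3.02781406e+01,  8.21552268e+01, -3.21723979e-03,
        6.76893002e+01, -1.02258132e+01]), 'qvel': array([-0.01340649,  0.06545997, -0.04119048, -0.03337571,  0.06884692,
        0.05758497]), 'tau': array([-1.44059363e-04, -4.40043354e+01, -1.76594746e+01,  6.33219467e-02,
        5.83412696e-02, -1.84262744e-04]), 'position': array([ 0.2760549 , -0.55991038,  0.21638694]), 'tcp_rot': array([[ 4.41994135e-01, -6.40210670e-04,  8.97017711e-01],
       [-8.97015444e-01,  2.04364743e-03,  4.41994477e-01],
       [-2.11615752e-03, -9.99997707e-01,  3.29001320e-04]]), 'force': array([-0.1694274 ,  0.81641507,  0.2493877 ]), 'moment': array([0.0078629 , 0.0511994 , 0.01911851]), 'opening': 1.000976715514752}
scene [[-0.386, 0.505, -0.772, 1.233], [0.922, 0.23, -0.311, 0.254], [0.021, -0.832, -0.554, 0.574], [0.0, 0.0, 0.0, 1.0]]
side [[-0.976, -0.15, 0.161, 0.426], [-0.22, 0.639, -0.737, 0.607], [0.007, -0.754, -0.657, 0.628], [0.0, 0.0, 0.0, 1.0]]
```

View pics/scene.png

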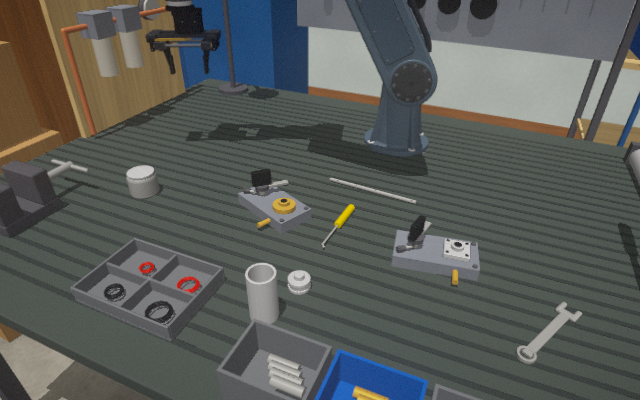

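View pics/side.png

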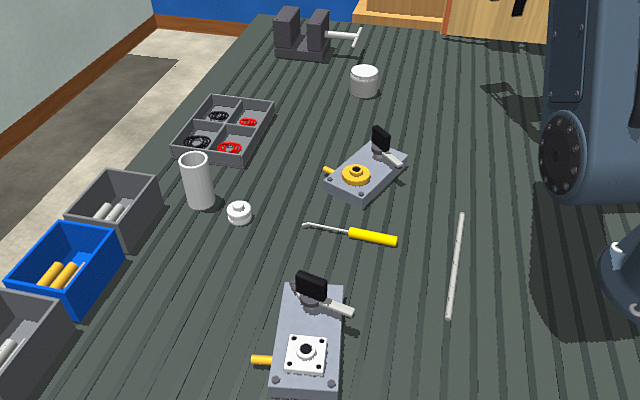

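The scene picture shows the gland (brass) at about (284,206) with its black knob at (262,181). The cap's plate is at (435,255). In the side picture the gland is at (356,174) and its knob at (381,138).

```bash
cat > h.py <<'E'
import numpy as np,cv2
def cloud(c,T,box):
    u0,u1,v0,v1=box
    u,v=np.meshgrid(np.arange(u0,u1),np.arange(v0,v1));d=c['depth'][v0:v1,u0:u1].ravel();f=c['frame'][v0:v1,u0:u1].reshape(-1,3)
    p=cv2.undistortPoints(np.stack([u.ravel(),v.ravel()],1).astype(float).reshape(-1,1,2),np.array(c['mtx']),np.array(c['dist_coeffs']))[:,0]
    P=np.c_[p*d[:,None],d,np.ones(len(d))]@np.array(T).T
    return P[d>0,:3],f[d>0].astype(int)
def report(P,f):
    brass=(f[:,0]>130)&(f[:,2]<0.5*f[:,0])&(P[:,2]>.033)&(P[:,2]<.055)
    dark=(f.max(1)<70)&(P[:,2]>.058)&(P[:,2]<.1)
    steel=(f.min(1)>100)&(P[:,2]>.044)&(P[:,2]<.06)
    for n,m in(('brass',brass),('bar',dark),('finger',steel)):
        Q=P[m]
        if len(Q)<5: print(n,len(Q));continue
        r=cv2.minAreaRect((Q[:,:2]*1000).astype(np.float32))
        w,V=np.linalg.eigh(np.cov(Q[:,:2].T))
        print(n,len(Q),'mean',Q.mean(0).round(4),'zmax',Q[:,2].max().round(4),'rect mm',np.round(r[0],1),np.round(r[1],1),'axis',V[:,1].round(3),'deg',np.degrees(np.arctan2(V[1,1],V[0,1])).round(1))
E
python3 - <<'E'
from h import *
import pickle
for n,b in(('scene',(235,315,165,235)),('side',(320,412,120,208))):
    c=pickle.load(open(n+'.pkl','rb'));print(n);report(*cloud(c,c['cam_to_world'],b))
E
```

```text
scene
brass 254 mean [ 0.5369 -0.1291  0.0413] zmax 0.0506 rect mm [ 531.8 -131.6] [51.2 48.7] axis [-0.287  0.958] deg 106.7
bar 288 mean [ 0.4988 -0.2076  0.0775] zmax 0.0937 rect mm [ 495.5 -209.3] [16.5 46. ] axis [-0.683  0.731] deg 133.0
finger 91 mean [ 0.4678 -0.1791  0.0502] zmax 0.0552 rect mm [ 475.1 -188.9] [15.8 73.5] axis [-0.753  0.658] deg 138.8
side
brass 389 mean [ 0.5255 -0.1245  0.0403] zmax 0.051 rect mm [ 525.9 -130.5] [51.7 53.6] axis [-0.987 -0.163] deg -170.6
bar 340 mean [ 0.491  -0.2028  0.0778] zmax 0.0934 rect mm [ 491.5 -208. ] [16.2 47.5] axis [-0.762  0.648] deg 139.6
finger 182 mean [ 0.47   -0.1822  0.0497] zmax 0.0539 rect mm [ 478.  -190.6] [19.2 88. ] axis [-0.793  0.609] deg 142.5
```

Request:
play_rows(
  commands=[
    [[0.022,0.035,0.01],[0,0,0.18]],
    [[0.044,0.07,0.02],[0,0,0.36]],
    [[0.066,0.106,0.03],[0,0,0.54]],
    [[0.088,0.141,0.03],[0,0,0.72]],
    [[0.11,0.176,0.03],[0,0,0.9]],
    [[0.132,0.212,0.03],[0,0,1.08]],
    [[0.154,0.247,0.03],[0,0,1.26]],
    [[0.176,0.282,0.03],[0,0,1.44]],
    [[0.198,0.317,0.03],[0,0,1.62]],
    [[0.2175,0.352,0.03],[0,0,1.8]],
  ],
  gripper=0.087,
)

```text
time_s: 1.35
position: [0.4942, -0.2072, 0.247]
tcp_rot: [[0.769, -0.001, -0.639], [0.639, 0.0, 0.769], [-0.0, -1.0, 0.001]]
force: [0.7, -0.0, 0.5]
opening: 0.997
```

Request:
play_rows(
  commands=[
    [[0,0,0],[0,0,0.085]],
    [[0,0,0],[0,0,0.085]],
    [[0,0,0],[0,0,0.085]],
  ],
)

```text
time_s: 1.72
position: [0.4935, -0.2088, 0.2471]
tcp_rot: [[0.718, -0.0, -0.696], [0.696, 0.0, 0.718], [-0.0, -1.0, 0.0]]
force: [0.4, 0.6, -0.1]
opening: 0.997
```

```bash
python3 - <<'E'
from rig import *
from h import *
s=read_state();c=capture("wrist")
T=np.eye(4);T[:3,:3]=s['tcp_rot'];T[:3,3]=s['position'];print(s['time_s'],s['position'],s['tcp_rot'].round(3).tolist(),s['joint_positions'].round(1))
cv2.imwrite('pics/w1.png',c['frame'][:,:,::-1])
print(np.round(c['hand_eye'],3).tolist())
P,f=cloud(c,T@c['hand_eye'],(0,640,0,400))
k=np.hypot(P[:,0]-.505,P[:,1]+.18)<.1
report(P[k],f[k])
E
```

```text
1.725 [ 0.49348572 -0.20884402  0.24714552] [[0.718, -0.0, -0.696], [0.696, 0.0, 0.718], [-0.0, -1.0, 0.0]] [-34.9  21.3  92.8  -0.   65.9 -79. ]
[[1.0, 0.0, -0.0, 0.001], [0.0, -0.284, 0.959, -0.168], [0.0, -0.959, -0.284, 0.078], [0.0, 0.0, 0.0, 1.0]]
brass 194 mean [ 0.5121 -0.1372  0.0409] zmax 0.0497 rect mm [ 514.8 -133.7] [47. 29.] axis [-0.07   0.998] deg 94.0
bar 76 mean [ 0.4926 -0.2095  0.0862] zmax 0.0921 rect mm [ 492.1 -209.1] [12.9 44.9] axis [-0.731  0.682] deg 137.0
finger 1227 mean [ 0.4909 -0.1687  0.0505] zmax 0.0572 rect mm [ 506.2 -168.2] [102.2  81. ] axis [0.705 0.709] deg 45.2
```

View pics/w1.png

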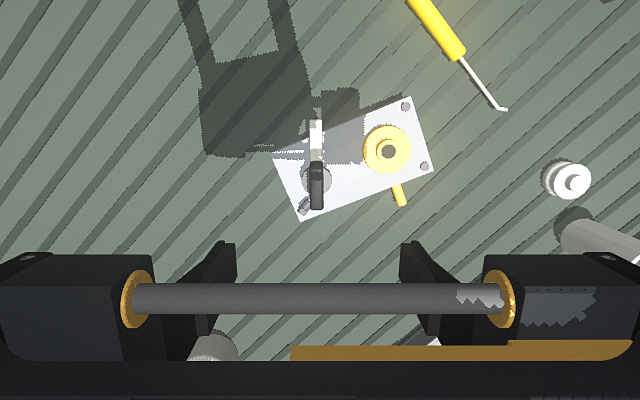

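The wrist picture shows the bar at (317,185), vertical in the image and centred between the jaws. The gland is at (386,149), on the clockwise side. The bar is within 1 mm of the TCP axis, so I descend and grip.

Request:
play_rows(
  commands=[
    [[-0.001,0,-0.05],[0,0,0]],
    [[-0.001,0,-0.09],[0,0,0]],
    [[-0.001,0,-0.12],[0,0,0]],
    [[-0.001,0,-0.145],[0,0,0]],
    [[-0.001,0,-0.163],[0,0,0]],
    [[-0.001,0,-0.163],[0,0,0]],
  ],
)

```text
time_s: 2.52
position: [0.4917, -0.2086, 0.0831]
tcp_rot: [[0.718, -0.003, -0.696], [0.696, 0.002, 0.718], [-0.001, -1.0, 0.003]]
force: [0.7, -0.5, 0.5]
opening: 0.999
```

Request:
play_rows(
  commands=[
    [[0,0,0],[0,0,0]],
    [[0,0,0],[0,0,0]],
    [[0,0,0],[0,0,0]],
    [[0,0,0],[0,0,0]],
    [[0,0,0],[0,0,0]],
    [[0,0,0],[0,0,0]],
  ],
  gripper=0.0,
)

```text
time_s: 3.28
position: [0.4928, -0.2086, 0.0844]
tcp_rot: [[0.717, 0.0, -0.698], [0.698, -0.0, 0.717], [0.0, -1.0, -0.0]]
force: [-0.6, -0.4, -0.4]
opening: 0.4
```

Request:
play_rows(
  commands=[
    [[0,0,0],[0,0,0]],
    [[0,0,0],[0,0,0]],
    [[0,0,0],[0,0,0]],
    [[0,0,0],[0,0,0]],
    [[0,0,0],[0,0,0]],
    [[0,0,0],[0,0,0]],
  ],
)

```text
time_s: 4.03
position: [0.492, -0.2092, 0.0843]
tcp_rot: [[0.716, -0.001, -0.698], [0.698, -0.001, 0.716], [-0.001, -1.0, 0.0]]
force: [-3.3, -4.0, 0.5]
opening: 0.143
```

Request:
play_rows(
  commands=[
    [[0,0,0],[0,0,-0.1]],
    [[0,0,0],[0,0,-0.2]],
    [[0,0,0],[0,0,-0.3]],
    [[0,0,0],[0,0,-0.4]],
    [[0,0,0],[0,0,-0.5]],
    [[0,0,0],[0,0,-0.5]],
  ],
)

```text
time_s: 4.78
position: [0.4924, -0.209, 0.0843]
tcp_rot: [[0.963, -0.001, -0.27], [0.27, -0.0, 0.963], [-0.001, -1.0, -0.0]]
force: [-3.3, -4.2, -0.8]
opening: 0.144
```

Forces are low and the grip holds, so I carry on turning.

Request:
play_rows(
  commands=[
    [[0,0,0],[0,0,-0.1]],
    [[0,0,0],[0,0,-0.2]],
    [[0,0,0],[0,0,-0.3]],
    [[0,0,0],[0,0,-0.4]],
    [[0,0,0],[0,0,-0.5]],
    [[0,0,0],[0,0,-0.6]],
    [[0,0,0],[0,0,-0.65]],
    [[0,0,0],[0,0,-0.65]],
  ],
)

```text
time_s: 5.78
position: [0.493, -0.209, 0.0843]
tcp_rot: [[0.93, 0.001, 0.368], [-0.368, -0.001, 0.93], [0.001, -1.0, -0.0]]
force: [-2.0, -3.9, -0.4]
opening: 0.139
```

```bash
python3 - <<'E'
from rig import *
import cv2
s=read_state();print(s['force'],s['moment'],s['opening'],s['joint_positions'].round(1))
c=capture("side");cv2.imwrite('pics/s2.png',cv2.resize(c['frame'][80:230,270:470,::-1],None,fx=3,fy=3))
E
```

```text
[-1.99717475 -3.9231053  -0.42214854] [-0.65076008  0.29102275 -0.08928805] 0.13933376005474538 [-34.9  34.8 101.5  -0.   43.6 -13.4]
```

View pics/s2.png

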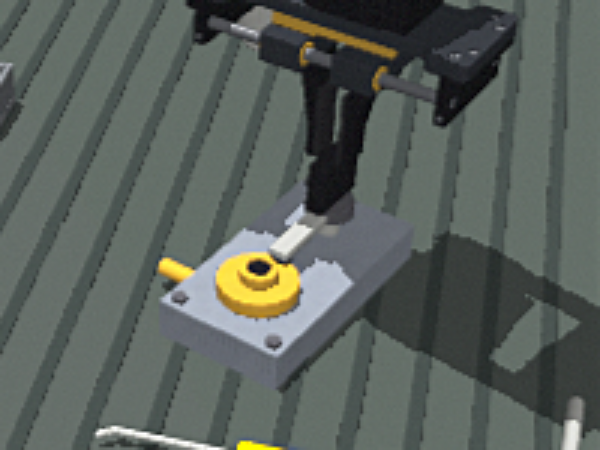

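The enlarged side crop shows the finger tip at (283,247), over the flange edge, with the gland seated. I release the bar and rise.

Request:
play_rows(
  commands=[
    [[0,0,0],[0,0,0]],
    [[0,0,0],[0,0,0]],
    [[0,0,0],[0,0,0]],
    [[0,0,0],[0,0,0]],
    [[0,0,0],[0,0,0]],
    [[0,0,0],[0,0,0]],
    [[0,0,0],[0,0,0]],
    [[0,0,0],[0,0,0]],
  ],
  gripper=0.07,
)

```text
time_s: 6.82
position: [0.4927, -0.2086, 0.0843]
tcp_rot: [[0.929, -0.0, 0.369], [-0.369, 0.0, 0.929], [-0.0, -1.0, 0.0]]
force: [1.2, 0.2, 0.7]
opening: 0.799
```

Request:
play_rows(
  commands=[
    [[0,0,0.02],[0,0,0]],
    [[0,0,0.05],[0,0,0]],
    [[0,0,0.09],[0,0,0]],
    [[0,0,0.14],[0,0,0]],
    [[0,0,0.18],[0,0,0]],
    [[0,0,0.18],[0,0,0]],
    [[0,0,0.18],[0,0,0]],
  ],
)

```text
time_s: 7.7
position: [0.4921, -0.2082, 0.2637]
tcp_rot: [[0.929, -0.001, 0.369], [-0.369, 0.001, 0.929], [-0.001, -1.0, 0.0]]
force: [-0.6, 0.3, -0.3]
opening: 0.803
```

```bash
python3 - <<'E'
from rig import *
from h import *
s=read_state();print(s['time_s'],s['force'],s['opening'],s['position'])
c=capture("side");cv2.imwrite('pics/s3.png',cv2.resize(c['frame'][80:400,220:470,::-1],None,fx=1.8,fy=1.8))
report(*cloud(c,c['cam_to_world'],(320,412,120,208)))
E
```

```text
7.7 [-0.62882453  0.27686361 -0.3278997 ] 0.8032263076523101 [ 0.49209749 -0.20819295  0.26374348]
brass 388 mean [ 0.5256 -0.1238  0.0403] zmax 0.0495 rect mm [ 525.5 -129.9] [52.9 51.9] axis [-0.999 -0.034] deg -178.1
bar 290 mean [ 0.4911 -0.2022  0.0785] zmax 0.0934 rect mm [ 491.8 -206.8] [48.6 14.4] axis [0.475 0.88 ] deg 61.6
finger 143 mean [ 0.5084 -0.169   0.0492] zmax 0.0527 rect mm [ 507.4 -175.4] [60.6 19.9] axis [0.384 0.923] deg 67.4
```

View pics/s3.png

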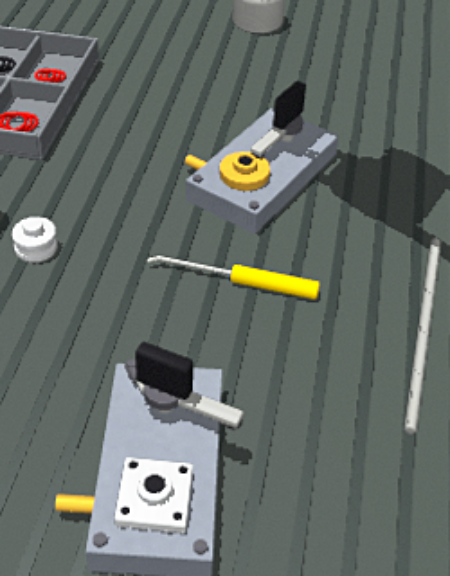

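The picture shows the finger at (265,143) pointing at the gland's centre (245,170) and the cap knob still open at (190,395). The finger measures 67° against an expected 65°. The gland has moved less than 1 mm and the arm is clear.

```bash
python3 -c "
from rig import *
print(hand_in())"
```

```text
the job is handed in; nothing more can be done
None
```

I gripped the bar knob of the gland's socket, turned it 1.15 rad clockwise past the crest, released it and raised the arm clear. I handed the job in at about 8 s of the 32 s limit; the hand-in reports no verdict.

- **Clamp:** in the last picture the clamp finger lies over the flange and points at the gland's centre. Its measured direction is 67°, against the 65° I worked out for the clamped position. The bar itself measured 62°. The two readings differ by about 6°, which I put down to seeing it only from one side.
- **Gland:** still seated; measured from the same camera, it moved less than 1 mm.
- **Other knob:** open in the last picture, and the arm never went near it.
- **Arm:** the wrist force at the end was under 1 N, and the gripper was touching nothing. The highest reading I saw was about 5 N, while gripping and turning the knob.

No check failed.

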